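# Erect the larger fold-flat cage tray

## Robot

A 6-joint arm with a two-finger parallel gripper is mounted at the origin on the work surface. World frame = base frame: x ahead of the robot, y to its left, z up, the work surface at z = 0. Lengths are in m, angles in degrees, forces in N, time in s.
With the tool pointing down it reaches from about 0.375 to 0.9 m from the base axis. Payload 3.1 kg.
Tool frame: the origin (TCP) lies on the centre line of the jaws, within the pads' length; the fingertips stand 25 mm ahead of it and the grasp point (between the pads) lies 6 mm ahead of it; y points along the fingers, x is the direction in which the jaws open and shut, and the axes are right-handed (so a half turn about y gives the same grasp; the last joint's range is limited). The gripper opens to 87 mm and grips with 3 to 60 N. Pads are 19 mm wide; open, the fingers measure 117 mm over their backs; the gripper's body (75 mm by 190 mm) begins 51 mm behind the grasp point.
Start: joints at [62.195, 30.224, 82.088, -0, 67.689, -10.227], TCP at [0.189, 0.596, 0.248] pointing down, gripper open.
Joint ranges: [-176.69, 176.69], [-43.24, 126.21], [12.49, 139.97], [-82, 262], [0, 151.66], [-163.58, 163.58]. Speed limits (degrees/s): [159.86, 159.86, 180, 180, 180, 180].

## Interface

Orientations are given as a 3x3 rotation matrix whose columns are the frame's x, y, z axes.
In Python, from rig import * gives the robot as it stands.
- The arm moves only by the tool play_rows, never from a script. Its argument "commands" is a list of rows, each a list of 2 entries, a list of its own where there are three numbers: the shift along the world's x, y, z in m, then the turn, a rotation vector about the world's x, y, z in rad. A call has 1 to 10 rows; each row is the pose to reach, as a shift and turn from the pose commanded when the call began; what a row does not reach only later rows make up. A row lasts 1/8 s, in which the tool goes at most 62.5 mm and 10.7 degrees, less where a joint would pass 70% of its speed; a pose out of reach is approached as far as the arm can. A call with a gripper value outside its range is refused whole. "gripper" is the finger opening in m, from 0 to 0.087, set as the call begins (left out, the last holds). The fingers move at their own pace and stop on an object; the grip force is fixed at half the most. Time passes only in rows, so rows that repeat a pose let the fingers close. It gives the time, the measured TCP pose, the force and the opening at its end, in the units of the state.
- read_state(): the state, without advancing time (a new reading comes with each control period).
- capture(name): name is "scene" or "top"; returns a dict with "frame" (384x512x3 uint8, red, green, blue), "depth" (384x512 float32, m along the optical axis (not along the pixel's ray), 0 where there is no reading), "mtx" (3x3 intrinsics, pixels), "cam_to_world" (4x4, takes a point from camera to world coordinates). Camera axes: x right, y down, z forward; pixel columns grow to the right and rows downward; lengths in m; the calibration is good to about 2 mm. A picture is of the moment at which its call begins.
- hand_in(): hands the job in, once; it reports no verdict.
The state is a dict: "time_s": time; "joint_positions": joint angles; "qvel": joint speeds; "tau": joint torques, N m; "position": TCP position; "tcp_rot": TCP orientation; "force": force on the tool from outside, world axes, zero at the start; "moment": the same for the moment, N m; "opening": opening from 0.0 (shut) to 1.0 (fully open).
Only numpy, scipy, OpenCV 4.12 (cv2) and the standard library are available. Lean on these libraries where they do the work, as an engineer would, in place of code of your own. Each camera call takes 0.05 s, during which the arm holds its last target. There are 200 camera calls.

## Task

Two fold-flat amber plastic cage trays lie on the steel bench, each with the wall nearest the robot already standing and its other three walls folded out flat or nearly so. Erect the larger tray into an open box: swing its left, right and far walls up until each stands upright (a knob on each is there to lift it by), and leave them standing.

Things in the scene. Friction and masses are not known exactly. Their poses are not given: they have to be found in the camera images.
- tray: Larger of two like amber-brown trays (the smaller has a 100 x 90 mm floor), fixed to the bench. Origin: centre of the floor plate's underside; x away from the robot (within 23 deg), y left, z up. Floor 160 (x) x 150 (y) x 6 mm; fixed wall at its -x edge, rising 65 mm above it. Hinged walls at the other edges: 4 mm thick, 65 mm from hinge to free edge, hinge lines 6 mm above the origin.
- wall_left (a joint): Left wall, hinged along the tray's x at y = +75 mm. Angle in rad: 0 flat outwards, 1.57 upright, stop at 1.62; starts at 0 to 0.3. Stiff: stays where left, 1 to 2 N at its knob moves it. The knob, a 20 mm ball on a 10 mm post, stands on the upper (later inner) face at tray x = +8 mm, 45 mm from the hinge; ball centre 30 mm off the face, top 40 mm.
- wall_right (a joint): Right wall, hinged along the tray's x at y = -75 mm; angle, stiffness and knob as for the left wall (knob at tray x = +8 mm too). A ball can be pinched from above, fingers closing along the hinge line, and led along its arc round the hinge; it turns between the fingers while the gripper stays pointing down.
- wall_far (a joint): Far wall, hinged along the tray's y at x = +80 mm; angle and stiffness as for the left wall. Its knob, of the same size and distance from the hinge, lies at tray y = 0. Once erected the knobs point to the middle of the box.

How it is judged (in metres and radians):
At the end, for the whole second after the job is handed in: The larger tray's left, right and far walls all stand upright, within about 11 degrees (above 1.38 rad), and at rest (value of joint each of wall_left, wall_right, wall_far above 1.38 rad and velocity of joint wall_left between -0.05 and 0.05 rad/s and velocity of joint wall_right between -0.05 and 0.05 rad/s and velocity of joint wall_far between -0.05 and 0.05 rad/s); the robot touches nothing.
It also fails if it takes over 54 s, if anything falls off the work surface, if the arm or the gripper's body presses on something with over 40 N, if the wrist force passes 120 N, or if a joint passes its speed limit or range.

## Working session

There is one attempt and no reset: what is moved stays moved. The work goes in short steps, Python scripts to look and compute and a tool call to move; the robot and the scene stay as the last step left them, time stands still between calls to the robot, and variables do not carry over. Pictures are saved under pics/ and viewed, about 8 in all and at most 12, crops included, and the job is handed in when it is done.

Besides the shell and the picture viewer there is one more tool, called after ">>>" in YAML: its name, and indented under it one key for each argument. play_rows: Moves the arm, as the interface text tells. Its arguments: {"type":"object","properties":{"commands":{"type":"array"},"gripper":{"type":"number"}},"required":["commands"]}

```bash
mkdir -p pics
python3 - <<'E'
from rig import *
import cv2,numpy as np
for n in("top","scene"):
    c=capture(n); cv2.imwrite(f"pics/{n}0.png",cv2.cvtColor(c["frame"],cv2.COLOR_RGB2BGR)); np.savez(f"{n}0.npz",**c)
    print(n,c["mtx"].round(1).tolist(),c["cam_to_world"].round(3).tolist())
s=read_state();print(s["time_s"],s["position"],np.round(s["tcp_rot"],3).tolist(),s["opening"])
E
```

```text
top [[366.2, 0.0, 260.3], [0.0, 366.2, 192.8], [0.0, 0.0, 1.0]] [[0.017, -0.992, 0.127, 0.433], [-1.0, -0.016, 0.007, 0.003], [-0.004, -0.127, -0.992, 0.867], [0.0, 0.0, 0.0, 1.0]]
scene [[364.8, 0.0, 256.0], [0.0, 364.8, 190.9], [0.0, 0.0, 1.0]] [[-0.388, 0.788, -0.479, 0.934], [0.922, 0.339, -0.189, 0.128], [0.013, -0.515, -0.857, 0.724], [0.0, 0.0, 0.0, 1.0]]
0.1 [0.18842713 0.5952856  0.24666273] [[0.302, -0.001, -0.953], [0.953, -0.002, 0.302], [-0.002, -1.0, 0.0]] 0.9966455490046832
```

View pics/top0.png

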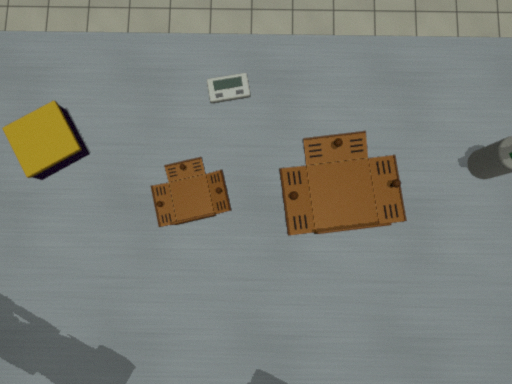

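View pics/scene0.png

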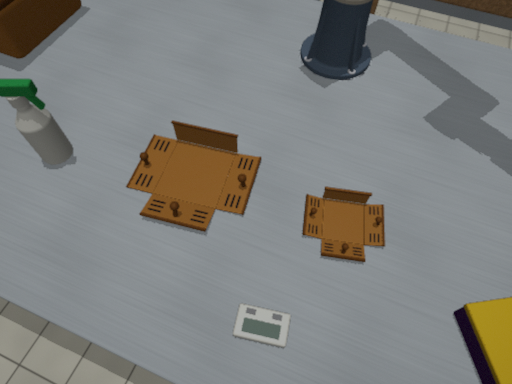

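The top view shows the larger tray at (342,195), with knobs at left (293,196), far (337,143) and right (395,184). A spray bottle stands near (500,155).

```bash
cat > u.py <<'E'
import numpy as np,cv2
def cloud(c):
    d=c["depth"];v,u=np.mgrid[:d.shape[0],:d.shape[1]];K=c["mtx"]
    p=np.stack([(u-K[0,2])*d/K[0,0],(v-K[1,2])*d/K[1,1],d],-1)
    T=c["cam_to_world"];return p@T[:3,:3].T+T[:3,3]
def amber(c):
    h=cv2.cvtColor(c["frame"],cv2.COLOR_RGB2HSV)
    return (h[...,0]<20)&(h[...,1]>120)&(c["depth"]>0)
E
python3 - <<'E'
from u import *
np.set_printoptions(precision=4,suppress=True)
for n,ks in(("top",[(293,196),(337,143),(395,184)]),("scene",[(242,179),(175,206),(144,157)])):
    c=np.load(n+"0.npz");P=cloud(c);m=amber(c)
    for u,v in ks:
        w=P[v-9:v+10,u-9:u+10].reshape(-1,3);mm=m[v-9:v+10,u-9:u+10].ravel();w=w[mm]
        b=w[w[:,2]>w[:,2].max()-0.012];print(n,u,v,"top",w[:,2].max(),"centroid",b.mean(0),len(b), "low",np.percentile(w[:,2],20))
    if n=="top":
        S=m.copy();S[:, :270]=0;S[:,420:]=0
        q=P[S];near=q
        # floor points & outline
        f=P[175:215,315:370].reshape(-1,3);print("floor z",np.median(f[:,2]))
        print("wall high pts",P[S&(P[...,2]>.05)].mean(0))
        for (u,v) in [(285,180),(300,180),(285,215),(303,215),(310,137),(360,135),(312,155),(362,153),(380,165),(398,165),(385,215),(402,212),(495,158)]: print(u,v,P[v,u])
        k=q[np.hypot(q[:,0]-f[:,0].mean(),q[:,1]-f[:,1].mean())<.2]
    b=P[...,2]
c=np.load("top0.npz");P=cloud(c);s=(P[...,2]>.04);s[:,:425]=0
print("bottle",P[s].min(0),P[s].max(0))
E
```

```text
top 293 196 top 0.053866360569415406 centroid [ 0.5346 -0.0665  0.0479] 57 low 0.009396727489029333
top 337 143 top 0.05839045645963692 centroid [ 0.6573 -0.1669  0.0529] 59 low 0.013509341689312327
top 395 184 top 0.049020035704922194 centroid [ 0.5665 -0.2984  0.044 ] 52 low 0.006557215941664252
floor z 0.006779166636329159
wall high pts [ 0.5095 -0.1817  0.0665]
285 180 [ 0.5738 -0.049   0.0107]
300 180 [ 0.5746 -0.0846  0.0095]
285 215 [ 0.491  -0.0497  0.0104]
303 215 [ 0.4919 -0.0921  0.007 ]
310 137 [ 0.6767 -0.1069  0.0201]
360 135 [ 0.6833 -0.2255  0.0205]
312 155 [ 0.6354 -0.1129  0.0105]
362 153 [ 0.6423 -0.2324  0.0098]
380 165 [ 0.6141 -0.2751  0.0083]
398 165 [ 0.6163 -0.3206  0.0012]
385 215 [ 0.4952 -0.2849  0.0053]
402 212 [ 0.503  -0.325   0.0052]
495 158 [ 0.6121 -0.4856  0.1074]
scene 242 179 top 0.0513441250780291 centroid [ 0.5358 -0.0636  0.0467] 58 low 0.008770790146183472
scene 175 206 top 0.05703638356655849 centroid [ 0.6584 -0.1635  0.0522] 71 low 0.008250692743757271
scene 144 157 top 0.04999019108266567 centroid [ 0.5676 -0.2958  0.0435] 46 low 0.006741010590434616
bottle [ 0.4331 -0.5313  0.04  ] [0.657  0.0034 0.8668]
```

Positions are consistent: origin ≈ (0.543, -0.180), yaw ≈ 7.9°, and the far knob is predicted to within 2 mm. I'll head for the left knob first.

>>> play_rows:
  commands:
    - [[0.346,-0.661,-0.05],[0,0,-1.128]]
    - [[0.346,-0.661,-0.05],[0,0,-1.128]]
    - [[0.346,-0.661,-0.05],[0,0,-1.128]]
    - [[0.346,-0.661,-0.05],[0,0,-1.128]]
    - [[0.346,-0.661,-0.05],[0,0,-1.128]]
    - [[0.346,-0.661,-0.05],[0,0,-1.128]]
    - [[0.346,-0.661,-0.05],[0,0,-1.128]]
    - [[0.346,-0.661,-0.05],[0,0,-1.128]]
    - [[0.346,-0.661,-0.05],[0,0,-1.128]]
    - [[0.346,-0.661,-0.05],[0,0,-1.128]]
  gripper: 0.055

```text
time_s: 1.35
position: [0.4785, 0.0413, 0.2055]
tcp_rot: [[0.991, -0.0, -0.135], [0.135, 0.0, 0.991], [-0.0, -1.0, 0.0]]
force: [1.1, 0.5, 0.0]
opening: 0.631
```

```bash
cat > arc.py <<'E'
from u import *
O=np.array([.543,-.1804]);y=np.radians(7.85);X=np.array([np.cos(y),np.sin(y)]);Y=np.array([-X[1],X[0]])
def ball(w,a):
    r=.045*np.cos(a)-.032*np.sin(a);z=.006+.045*np.sin(a)+.032*np.cos(a)
    p=O+{"l":.008*X+(.075+r)*Y,"r":.008*X-(.075+r)*Y,"f":(.08+r)*X}[w];return np.array([*p,z])
if __name__=="__main__":
    for w,a0 in(("l",.1),("r",.02),("f",.22)):
        A=np.linspace(a0,1.59,11);B=np.array([ball(w,a) for a in A]);print(w,B[0].round(4));print((B-B[0])[1:].round(4).tolist())
E
python3 arc.py; python3 -c "
from rig import *;s=read_state();print(s['time_s'],s['position'],s['tcp_rot'].round(3).tolist() if hasattr(s['tcp_rot'],'round') else s['tcp_rot'],s['joint_positions'])"
```

```text
l [ 0.535  -0.0638  0.0423]
[[0.0008, -0.0058, 0.0058], [0.0017, -0.0124, 0.0106], [0.0027, -0.0196, 0.0144], [0.0038, -0.0273, 0.0171], [0.0049, -0.0353, 0.0186], [0.006, -0.0435, 0.0188], [0.0071, -0.0515, 0.0179], [0.0082, -0.0594, 0.0157], [0.0092, -0.0669, 0.0124], [0.0102, -0.0737, 0.008]]
r [ 0.5672 -0.2975  0.0389]
[[-0.0008, 0.0056, 0.0065], [-0.0017, 0.0122, 0.0121], [-0.0027, 0.0196, 0.0165], [-0.0038, 0.0275, 0.0198], [-0.0049, 0.0359, 0.0217], [-0.0061, 0.0444, 0.0223], [-0.0073, 0.053, 0.0216], [-0.0085, 0.0613, 0.0195], [-0.0095, 0.0692, 0.0161], [-0.0105, 0.0765, 0.0115]]
f [ 0.6588 -0.1644  0.047 ]
[[-0.0059, -0.0008, 0.0047], [-0.0124, -0.0017, 0.0085], [-0.0193, -0.0027, 0.0113], [-0.0265, -0.0037, 0.0132], [-0.034, -0.0047, 0.0141], [-0.0415, -0.0057, 0.0139], [-0.0489, -0.0067, 0.0128], [-0.056, -0.0077, 0.0106], [-0.0628, -0.0087, 0.0074], [-0.0691, -0.0095, 0.0033]]
1.35 [0.47851361 0.04134083 0.20549047] [[0.991, -0.0, -0.135], [0.135, 0.0, 0.991], [-0.0, -1.0, 0.0]] [-8.43304225e+00  2.27988936e+01  1.05019070e+02  1.79850951e-02
  5.21900188e+01 -1.62098540e+01]
```

>>> play_rows:
  commands:
    - [[0.057,-0.106,-0.06],[0,0,0]]
    - [[0.057,-0.106,-0.06],[0,0,0]]
    - [[0.057,-0.106,-0.06],[0,0,0]]
    - [[0.057,-0.106,-0.06],[0,0,0]]

```text
time_s: 1.85
position: [0.5342, -0.0627, 0.1451]
tcp_rot: [[0.991, -0.002, -0.134], [0.134, 0.001, 0.991], [-0.002, -1.0, 0.001]]
force: [-0.2, 0.2, -0.2]
opening: 0.629
```

>>> play_rows:
  commands:
    - [[0.001,-0.0015,-0.05],[0,0,0]]
    - [[0.001,-0.0015,-0.08],[0,0,0]]
    - [[0.001,-0.0015,-0.096],[0,0,0]]
    - [[0.001,-0.0015,-0.096],[0,0,0]]

```text
time_s: 2.35
position: [0.5353, -0.0629, 0.0497]
tcp_rot: [[0.991, -0.001, -0.137], [0.137, 0.001, 0.991], [-0.001, -1.0, 0.001]]
force: [0.1, -0.1, 0.2]
opening: 0.632
```

>>> play_rows:
  commands:
    - [[0,0,0],[0,0,0]]
    - [[0,0,0],[0,0,0]]
    - [[0,0,0],[0,0,0]]
    - [[0,0,0],[0,0,0]]
    - [[0,0,0],[0,0,0]]
  gripper: 0.0

```text
time_s: 2.98
position: [0.534, -0.064, 0.0495]
tcp_rot: [[0.991, -0.004, -0.136], [0.136, 0.001, 0.991], [-0.004, -1.0, 0.001]]
force: [-3.6, -0.9, 0.3]
opening: 0.208
```

>>> play_rows:
  commands:
    - [[0.0008,-0.0058,0.0058],[0,0,0]]
    - [[0.0017,-0.0124,0.0106],[0,0,0]]
    - [[0.0027,-0.0196,0.0144],[0,0,0]]
    - [[0.0038,-0.0273,0.0171],[0,0,0]]
    - [[0.0049,-0.0353,0.0186],[0,0,0]]
    - [[0.006,-0.0435,0.0188],[0,0,0]]
    - [[0.0071,-0.0515,0.0179],[0,0,0]]
    - [[0.0082,-0.0594,0.0157],[0,0,0]]
    - [[0.0092,-0.0669,0.0124],[0,0,0]]
    - [[0.0102,-0.0737,0.008],[0,0,0]]

```text
time_s: 4.22
position: [0.5445, -0.1389, 0.0589]
tcp_rot: [[0.991, -0.003, -0.137], [0.137, -0.0, 0.991], [-0.003, -1.0, 0.0]]
force: [-7.8, -2.0, 7.2]
opening: 0.208
```

>>> play_rows:
  commands:
    - [[0,0,0],[0,0,0]]
    - [[0,0,0],[0,0,0]]

```text
time_s: 4.47
position: [0.5445, -0.1394, 0.0585]
tcp_rot: [[0.991, -0.003, -0.136], [0.136, -0.001, 0.991], [-0.003, -1.0, -0.001]]
force: [-7.6, -3.4, 5.5]
opening: 0.205
```

Run:
```python
from rig import *
import cv2
a=capture("scene")["frame"][60:300,60:340];b=capture("top")["frame"][90:330,220:500]
im=cv2.resize(np.hstack([a,b]) if 'np' in globals() else cv2.hconcat([a,b]),None,fx=1.42,fy=1.42)
cv2.imwrite("pics/l1.png",im[...,::-1])
```

```text
(no output)
```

View pics/l1.png

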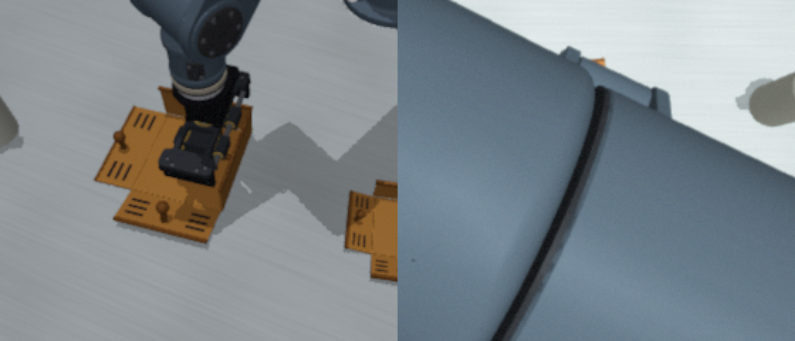

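The left panel shows the left wall standing upright in the gripper. I'll release, lift, and move over the right knob.

>>> play_rows:
  commands:
    - [[0,0,0],[0,0,0]]
    - [[0,0,0],[0,0,0]]
    - [[0,0,0],[0,0,0]]
    - [[0,0,0.03],[0,0,0]]
    - [[0,0,0.08],[0,0,0]]
    - [[0.006,-0.04,0.09],[0,0,0]]
    - [[0.014,-0.1,0.09],[0,0,0]]
    - [[0.022,-0.158,0.09],[0,0,0]]
    - [[0.022,-0.158,0.09],[0,0,0]]
    - [[0.022,-0.158,0.09],[0,0,0]]
  gripper: 0.055

```text
time_s: 5.82
position: [0.5678, -0.2956, 0.1474]
tcp_rot: [[0.991, -0.0, -0.135], [0.135, 0.001, 0.991], [-0.0, -1.0, 0.001]]
force: [0.1, 0.8, -0.4]
opening: 0.628
```

Run:
```python
from rig import *
import cv2
a=capture("scene")["frame"][60:300,60:340];b=capture("top")["frame"][90:330,220:500]
cv2.imwrite("pics/r0.png",cv2.resize(cv2.hconcat([a,b]),None,fx=1.42,fy=1.42)[...,::-1])
```

```text
(no output)
```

View pics/r0.png

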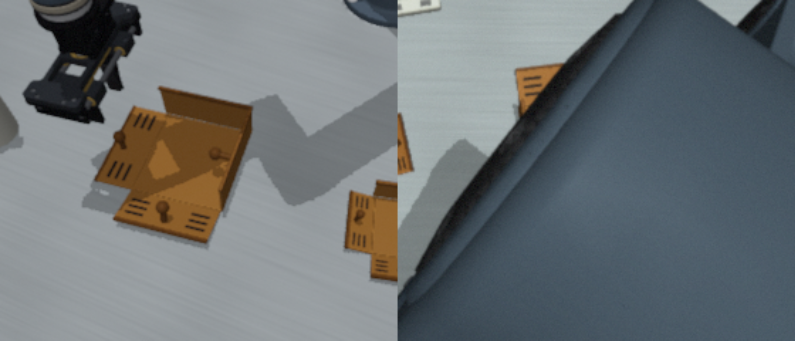

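The left wall stays up on its own, with its knob at (215,153) pointing inward. Next I'll pinch the right knob.

>>> play_rows:
  commands:
    - [[-0.001,-0.0015,-0.05],[0,0,0]]
    - [[-0.001,-0.0015,-0.08],[0,0,0]]
    - [[-0.001,-0.0015,-0.101],[0,0,0]]
    - [[-0.001,-0.0015,-0.101],[0,0,0]]

```text
time_s: 6.42
position: [0.5664, -0.2958, 0.0453]
tcp_rot: [[0.991, -0.003, -0.137], [0.137, 0.002, 0.991], [-0.002, -1.0, 0.003]]
force: [0.2, 0.5, -0.6]
opening: 0.635
```

>>> play_rows:
  commands:
    - [[0,0,0],[0,0,0]]
    - [[0,0,0],[0,0,0]]
    - [[0,0,0],[0,0,0]]
    - [[0,0,0],[0,0,0]]
    - [[0,0,0],[0,0,0]]
  gripper: 0.0

```text
time_s: 7.05
position: [0.5663, -0.2978, 0.047]
tcp_rot: [[0.991, -0.002, -0.136], [0.136, -0.0, 0.991], [-0.002, -1.0, -0.0]]
force: [-3.4, -1.8, 1.3]
opening: 0.214
```

>>> play_rows:
  commands:
    - [[-0.0008,0.0056,0.0065],[0,0,0]]
    - [[-0.0017,0.0122,0.0121],[0,0,0]]
    - [[-0.0027,0.0196,0.0165],[0,0,0]]
    - [[-0.0038,0.0275,0.0198],[0,0,0]]
    - [[-0.0049,0.0359,0.0217],[0,0,0]]
    - [[-0.0061,0.0444,0.0223],[0,0,0]]
    - [[-0.0073,0.053,0.0216],[0,0,0]]
    - [[-0.0085,0.0613,0.0195],[0,0,0]]
    - [[-0.0095,0.0692,0.0161],[0,0,0]]
    - [[-0.0105,0.0765,0.0115],[0,0,0]]

```text
time_s: 8.3
position: [0.5556, -0.2201, 0.0596]
tcp_rot: [[0.991, -0.002, -0.135], [0.135, 0.001, 0.991], [-0.002, -1.0, 0.001]]
force: [-4.1, 1.6, 8.5]
opening: 0.19
```

>>> play_rows:
  commands:
    - [[0,0,0],[0,0,0]]
    - [[0,0,0],[0,0,0]]

```text
time_s: 8.55
position: [0.5554, -0.219, 0.0587]
tcp_rot: [[0.991, -0.003, -0.135], [0.135, 0.003, 0.991], [-0.002, -1.0, 0.004]]
force: [-3.5, 3.9, 7.1]
opening: 0.178
```

>>> play_rows:
  commands:
    - [[0,0,0],[0,0,0]]
    - [[0,0,0],[0,0,0]]
    - [[0,0,0],[0,0,0]]
    - [[0,0,0.03],[0,0,0]]
    - [[0,0,0.08],[0,0,0]]
    - [[0.05,0.028,0.1],[0,0,-0.18]]
    - [[0.103,0.056,0.1],[0,0,-0.36]]
    - [[0.103,0.056,0.1],[0,0,-0.54]]
    - [[0.103,0.056,0.1],[0,0,-0.72]]
    - [[0.103,0.056,0.1],[0,0,-0.9]]
  gripper: 0.055

```text
time_s: 9.8
position: [0.66, -0.1648, 0.1579]
tcp_rot: [[0.718, 0.0, 0.696], [-0.696, -0.0, 0.718], [0.0, -1.0, 0.0]]
force: [0.1, 0.4, 0.0]
opening: 0.631
```

>>> play_rows:
  commands:
    - [[0,0,0],[0,0,-0.18]]
    - [[0,0,0],[0,0,-0.36]]
    - [[0,0,0],[0,0,-0.54]]
    - [[0,0,0],[0,0,-0.671]]
    - [[0,0,0],[0,0,-0.671]]

```text
time_s: 10.42
position: [0.6598, -0.1651, 0.1581]
tcp_rot: [[0.137, 0.0, 0.991], [-0.991, -0.0, 0.137], [0.0, -1.0, 0.0]]
force: [-0.3, 1.2, 0.1]
opening: 0.63
```

Run:
```python
from rig import *
import cv2
a=capture("scene")["frame"][60:300,60:340];b=capture("top")["frame"][90:330,220:500]
cv2.imwrite("pics/f0.png",cv2.resize(cv2.hconcat([a,b]),None,fx=1.42,fy=1.42)[...,::-1])
```

```text
(no output)
```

View pics/f0.png

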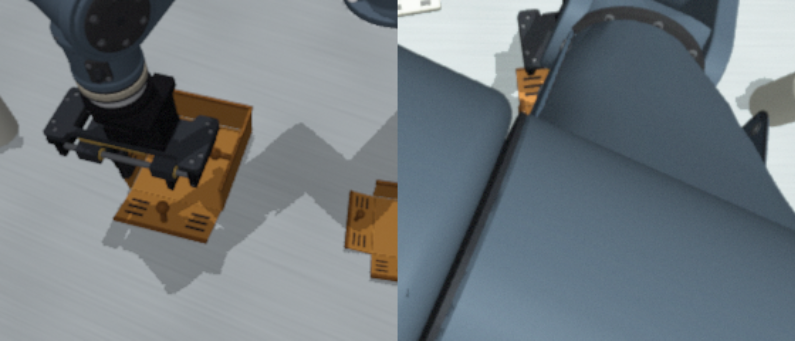

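The right wall is no longer lying flat, though the gripper hides it. I'll check it later. Next is the far knob, at (163,208).

>>> play_rows:
  commands:
    - [[-0.0015,0,-0.05],[0,0,0]]
    - [[-0.0015,0,-0.08],[0,0,0]]
    - [[-0.0015,0,-0.105],[0,0,0]]
    - [[-0.0015,0,-0.105],[0,0,0]]

```text
time_s: 11.02
position: [0.6565, -0.1643, 0.0509]
tcp_rot: [[0.136, -0.005, 0.991], [-0.991, 0.002, 0.136], [-0.003, -1.0, -0.004]]
force: [-0.3, 0.8, 0.0]
opening: 0.629
```

>>> play_rows:
  commands:
    - [[0,0,0],[0,0,0]]
    - [[0,0,0],[0,0,0]]
    - [[0,0,0],[0,0,0]]
    - [[0,0,0],[0,0,0]]
    - [[0,0,0],[0,0,0]]
  gripper: 0.0

```text
time_s: 11.65
position: [0.6588, -0.1664, 0.0539]
tcp_rot: [[0.136, 0.002, 0.991], [-0.991, -0.003, 0.136], [0.003, -1.0, 0.001]]
force: [-0.5, -3.2, 0.6]
opening: 0.207
```

>>> play_rows:
  commands:
    - [[-0.0059,-0.0008,0.0047],[0,0,0]]
    - [[-0.0124,-0.0017,0.0085],[0,0,0]]
    - [[-0.0193,-0.0027,0.0113],[0,0,0]]
    - [[-0.0265,-0.0037,0.0132],[0,0,0]]
    - [[-0.034,-0.0047,0.0141],[0,0,0]]
    - [[-0.0415,-0.0057,0.0139],[0,0,0]]
    - [[-0.0489,-0.0067,0.0128],[0,0,0]]
    - [[-0.056,-0.0077,0.0106],[0,0,0]]
    - [[-0.0628,-0.0087,0.0074],[0,0,0]]
    - [[-0.0691,-0.0095,0.0033],[0,0,0]]

```text
time_s: 12.9
position: [0.5898, -0.1759, 0.0583]
tcp_rot: [[0.136, 0.003, 0.991], [-0.991, -0.003, 0.136], [0.003, -1.0, 0.003]]
force: [0.9, -5.1, 5.6]
opening: 0.207
```

>>> play_rows:
  commands:
    - [[0,0,0],[0,0,0]]
    - [[0,0,0],[0,0,0]]

```text
time_s: 13.15
position: [0.5887, -0.176, 0.0575]
tcp_rot: [[0.136, 0.0, 0.991], [-0.991, -0.002, 0.136], [0.002, -1.0, 0.0]]
force: [-0.6, -6.4, 3.3]
opening: 0.206
```

>>> play_rows:
  commands:
    - [[0,0,0],[0,0,0]]
    - [[0,0,0],[0,0,0]]
    - [[0,0,0],[0,0,0]]
    - [[0,0,0.03],[0,0,0]]
    - [[0,0,0.08],[0,0,0]]
    - [[0,0.05,0.14],[0,0,0]]
    - [[0,0.11,0.15],[0,0,0]]
    - [[0,0.17,0.15],[0,0,0]]
    - [[0,0.23,0.15],[0,0,0]]
    - [[0,0.29,0.15],[0,0,0]]
  gripper: 0.055

```text
time_s: 14.4
position: [0.5879, 0.1151, 0.2063]
tcp_rot: [[0.135, -0.002, 0.991], [-0.991, 0.0, 0.135], [-0.001, -1.0, -0.002]]
force: [1.0, 0.6, 0.2]
opening: 0.633
```

>>> play_rows:
  commands:
    - [[0,0.06,0],[0,0,0]]
    - [[0,0.12,0],[0,0,0]]
    - [[0,0.18,0],[0,0,0]]
    - [[0,0.2,0],[0,0,0]]
    - [[0,0.2,0],[0,0,0]]

```text
time_s: 15.02
position: [0.5879, 0.3136, 0.2058]
tcp_rot: [[0.138, -0.002, 0.99], [-0.99, -0.001, 0.138], [0.001, -1.0, -0.002]]
force: [0.4, -0.8, -0.3]
opening: 0.633
```

Run:
```python
from rig import *
from u import *
from arc import O,X,Y
import cv2
cs=capture("scene");ct=capture("top")
a=cs["frame"][60:300,60:340];b=ct["frame"][90:330,220:500]
cv2.imwrite("pics/end.png",cv2.resize(cv2.hconcat([a,b]),None,fx=1.42,fy=1.42)[...,::-1])
np.set_printoptions(precision=4,suppress=True)
for n,c in(("top",ct),("scene",cs)):
    P=cloud(c)[amber(c)];d=P[:,:2]-O;t=np.c_[d@X,d@Y,P[:,2]]
    t=t[(abs(t[:,0])<.16)&(abs(t[:,1])<.16)]
    for w,k,sg,h in(("l",1,1,.075),("r",1,-1,.075),("f",0,1,.08)):
        e=t[(abs(t[:,k]*sg-h)<.03)&(abs(t[:,1-k])<.06)]
        q=e[e[:,2]>.055];print(n,w,"rim height",e[:,2].max(),"rim offset from hinge (out +)",(q[:,k]*sg-h).mean() if len(q) else None,len(q))
```

```text
top l rim height 0.07430140033383192 rim offset from hinge (out +) -0.003919614658945027 214
top r rim height 0.07454121164468874 rim offset from hinge (out +) 0.0021193230674195415 316
top f rim height 0.07451395171153197 rim offset from hinge (out +) -0.005114108784344143 173
scene l rim height 0.07471479204476517 rim offset from hinge (out +) -0.0018631133262754914 230
scene r rim height 0.07363797230248448 rim offset from hinge (out +) 0.0022385443351467904 316
scene f rim height 0.07453192281403886 rim offset from hinge (out +) -0.002118593246645545 342
```

View pics/end.png

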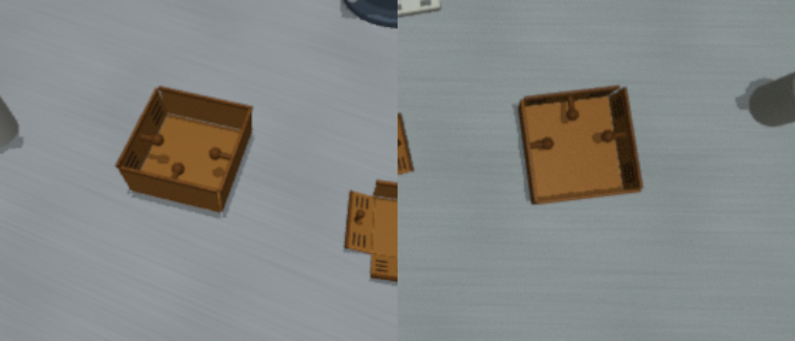

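All three walls stand. The right one may lean slightly outward (small gap at the corner, (620,88)), so I'll measure its tilt.

Run:
```python
from rig import *
from u import *
from arc import O,X,Y
for n in("top","scene"):
    c=capture(n);P=cloud(c)[amber(c)];d=P[:,:2]-O;t=np.c_[d@X,d@Y,P[:,2]]
    for w,k,sg,h in(("l",1,1,.075),("r",1,-1,.075),("f",0,1,.08)):
        u=t[:,k]*sg-h;s=t[:,1-k]
        e=(abs(u)<.02)&(s>-.06)&(s<.06)&(abs(s-(.008 if k else 0))>.015)
        out=[]
        for lo in(.018,.028,.038,.048,.058): 
            g=e&(abs(t[:,2]-lo)<.005);out.append((round(1e3*np.median(u[g]),1),int(g.sum())) if g.sum()>3 else None)
        b=(u<-.015)&(u>-.055)&(abs(s-(.008 if k else 0))<.015)&(t[:,2]>.035)&(t[:,2]<.07)
        print(n,w,"mm out at z18..58",out,"ball u,z",np.median(u[b]).round(4),t[b,2].mean().round(4),"top",t[b,2].max().round(4),b.sum())
```

```text
top l mm out at z18..58 [None, (np.float64(1.2), 18), (np.float64(1.7), 17), (np.float64(2.1), 21), (np.float64(2.3), 13)] ball u,z -0.0285 0.0589 top 0.0641 72
top r mm out at z18..58 [(np.float64(4.6), 62), (np.float64(5.3), 73), (np.float64(6.4), 75), (np.float64(7.3), 68), (np.float64(8.1), 77)] ball u,z -0.0245 0.0609 top 0.0655 62
top f mm out at z18..58 [(np.float64(-0.4), 26), (np.float64(-0.6), 30), (np.float64(-0.7), 23), (np.float64(-1.0), 31), (np.float64(-1.1), 32)] ball u,z -0.0307 0.0571 top 0.0643 79
scene l mm out at z18..58 [(np.float64(3.4), 12), (np.float64(3.8), 29), (np.float64(4.1), 30), (np.float64(4.5), 35), (np.float64(4.8), 29)] ball u,z -0.0261 0.0579 top 0.0653 70
scene r mm out at z18..58 [(np.float64(2.1), 51), (np.float64(3.1), 62), (np.float64(4.0), 76), (np.float64(4.8), 80), (np.float64(5.8), 85)] ball u,z -0.0274 0.0592 top 0.0653 64
scene f mm out at z18..58 [(np.float64(1.3), 86), (np.float64(1.2), 79), (np.float64(1.0), 86), (np.float64(1.0), 90), (np.float64(0.6), 94)] ball u,z -0.0286 0.0569 top 0.0613 74
```

Wall tilt from slope fits, agreeing between both cameras: left about 1.53, right about 1.48, far about 1.59 rad. All three are clear of 1.38, and the arm is clear of everything.

```bash
python3 -c "
from rig import *;s=read_state();print(s['time_s'],s['force']);print(hand_in())"
```

```text
15.225 [ 0.96515906 -0.22445337  0.37639498]
the job is handed in; nothing more can be done
None
```

The larger tray is now an open box. I pinched each knob from above and led it round its hinge (left, then right, then far), released it, and moved the arm well clear. I handed the job in at about 15.2 s, against the 54 s limit.

- **Wall angles:** the last check put the left wall at about 1.53 rad, the right at about 1.48 and the far at about 1.59. All are above 1.38, and both cameras agreed on the slopes.
- **Lean on the right wall:** it leans outward about 5°, leaving roughly 0.1 rad of margin. The grip narrowed slightly as that wall came up, so the ball probably slipped a little. I left it because it was within tolerance.
- **Cameras:** they differed by about 1–4 mm on where the walls stand, a bit more than the stated 2 mm calibration.
- **Forces:** the forces I read after each move stayed below about 10 N, and the arm was touching nothing at the end.

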